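# Hold the kiln's pilot valve open with the push rod

### The arm

A 6-joint arm with a two-finger parallel gripper is mounted at the origin on the work surface. World frame = base frame: x ahead of the robot, y to its left, z up, the work surface at z = 0. Lengths are in m, angles in rad, forces in N, time in s.
With the tool pointing down it reaches from about 0.275 to 0.825 m from the base axis. Payload 4.9 kg.
Tool frame: the origin (TCP) lies midway between the tips of the shut fingers; the grasp point (between the pads) lies 19 mm behind it (grip_point_offset is the distance from the TCP to the grasp point, in m); z points along the fingers, x is the direction in which the jaws open and shut, and the axes are right-handed (so a half turn about z gives the same grasp; the last joint's range is limited). The gripper opens to 85 mm and grips with 20 to 120 N. Pads are 22 mm wide; open, the fingers measure 114 mm over their backs; the gripper's body (76 mm by 85 mm) begins 54 mm behind the grasp point. The pads swing forward as they close: fully open they stand 13 mm farther back than shut.
Start: joints at [-1.354, 0.326, -0.193, 1.052, 0, 1.437], TCP at [0.189, -0.517, 0.206] pointing down, gripper open.
Joint ranges: [-2.65, 2.65], [-0.97, 1.79], [-1.3, 1.35], [-1.93, 2.1], [-1.47, 1.37], [-3.14, 3.14]. Speed limits (rad/s): [2.57, 2.57, 3.14, 3.14, 3.14, 3.14].

### API

Orientations are given as a rotation vector (axis times angle).
In Python, from cell import * gives the robot as it stands. Calls block until the motion is done:
- movep(position, orientation): joint-space move of the TCP to a pose.
- move_l(position, velocity=0.15, rot=None, until_force=None): straight line of the TCP; rot=None keeps the orientation; velocity is the mean speed in m/s. With until_force (N) it stops when the force on the tool has changed by that much, and returns True; else False.
- set_joints(angles): joint-space move.
- let_go() and grab(newtons=None): open the fingers fully, or close them until they stop; newtons is the grip in N (None keeps the last).
- sleep(seconds).
- ik(position, orientation): joint angles nearest the present ones, or None.
- get_state(): the state.
- grab_frame(name): name is "scene" or "top"; returns a dict with "img" (400x640x3 uint8, red, green, blue), "fx", "fy", "cx", "cy" (pixels), "cam_to_world" (4x4, takes a point from camera to world coordinates). Camera axes: x right, y down, z forward; pixel columns grow to the right and rows downward; lengths in m; the calibration is good to about 2 mm. A picture is of the moment at which its call begins. There is no depth.
A pose or a line that the arm cannot do raises MotionError and nothing moves.
- sign_off(): hands the job in, once; it reports no verdict.
Trained networks look in the newest picture that a camera, given by its name, has taken for a name from the list of things; names that differ only in an ending like _2 or _b are one class to them, and where a whole thing is asked for, a point or a joint stands for the part that bears it (a point fixed in the world has none). Each returns a list of dicts, best first, with "score" (0 to 1); they miss things now and then, are a little off and sometimes report something else, mostly with a low value. They report only what shows in the picture. A call takes as long as a camera call. They do not tell look-alikes from the thing itself.
- spot_in(camera, name): "centre" ([column, row] in pixels, amid what is visible of it).
- silhouettes(camera, name): "mask" (400x640 bool, what is visible of it) and "centre" ([column, row] in pixels, amid what is visible of it).
- tip_of(camera, name): "centre" ([column, row] in pixels: a listed point, or the origin of a listed thing).
The state is a dict: "clock": time; "q": joint angles; "joint_velocities": joint speeds; "tau": joint torques, N m; "position": TCP position; "eef_rot": TCP orientation; "contact_force": force on the tool from outside, world axes, zero at the start; "wrist_torque": the same for the moment, N m; "finger_gap": opening from 0.0 (shut) to 1.0 (fully open).
Only numpy, scipy, OpenCV 4.12 (cv2) and the standard library are available. Lean on these libraries where they do the work, as an engineer would, in place of code of your own. Each camera call takes 0.05 s, during which the arm holds its last target. There are 200 camera calls.

### The job

Light-up at the gas kiln: take the long push rod out of the wooden stand, put its steel end down through the hole in the steel bridge over the pilot valve, and with it push the valve's spring button down 12 mm, half of its 24 mm travel (within 4 mm). Finish while still gripping the upright rod and keeping the button steady at that depth; do not touch the valve or its button with the fingers, and leave the short plug in the stand and the other ware where they are.

Things in the scene. Friction and masses are not known exactly. Their poses are not given: they have to be found in the camera images.
- rod_grip (a point): the push rod, 160 mm long, standing upright in one of the stand's two holes: a steel shaft, 12 mm diameter and 100 mm long, its lower end chamfered to 8 mm, under a round wooden grip 28 mm in diameter and 60 mm long. This point is on the axis at the middle of the wooden grip, 130 mm above the lower end and 30 mm below the top; z up the rod. About 0.14 kg
- rod_tip (a point): centre of the push rod's lower end, 130 mm below rod_grip; z up the rod
- push_rod: the push rod as a whole; origin at the centre of its lower end, z up the rod
- rod_stand: fixed light wooden block, 60 (x) x 150 (y) x 55 high mm; origin at the centre of its underside; two upright 17 mm holes, 45 mm deep (floor 10 mm above the table), at y = -50 and +50 mm of its own frame. The push rod is in one of them, the short plug in the other
- eyelet (a point): centre of the 17 mm hole in the steel bridge, at the bridge's upper face, 120 mm above the table. The bridge plate is 8 mm thick, 50 x 80 mm (x, y of this frame), on two side uprights 22 mm wide; open front and back. The hole is straight above the button and upright
- pilot_valve: fixed grey valve body 90 x 84 x 45 mm with a bridge over it and pipe stubs reaching 72 mm to either side along its y; origin at the centre of its underside, straight below the hole; z up
- button_top (a point): centre of the flat top of the brass spring button, 28 mm in diameter; at rest 78 mm above the table, 42 mm below the bridge's upper face; it moves down as the button is pressed
- pilot_button (a joint): how far the button is pressed, in m: 0 at rest, 0.024 at the bottom. The spring gives 3 N at the start of the travel, about 8 N at 12 mm and 12.6 N at the bottom; it springs back when let go
- cup: bystander: unglazed off-white cup, 72 mm across, 75 mm high; origin at the centre of its underside
- prop: bystander: waisted pinkish fireclay post, 52 mm across, 100 mm high; origin at the centre of its underside
- bowl: bystander: unglazed bowl, 120 mm across, 50 mm high; origin at the centre of its underside
- vase: bystander: unglazed waisted vase, 76 mm across, 170 mm high; origin at the centre of its underside
- brush: bystander: glaze brush lying on the table, under 30 mm high
- brick: bystander: half fire brick 114 x 114 x 64 mm lying flat; origin at the centre of its underside
- spy_plug: bystander: spy-hole plug standing in the other hole of the stand, short and stout: 12 mm stem 60 mm long under a 38 mm wide, 30 mm high wooden knob; the top of it is 100 mm above the table; origin at the lower end of its stem, z up the stem
Not all that is in view belongs to the job. What is shaped like the pilot_valve but pink is not meant.

How it is judged:
By the outcome, as a careful person would: the job done as asked, in the order asked, and still so for the second after the job is handed in, while the arm keeps its last pose, push and grip.
It also fails if it takes over 51 s, if anything falls off the work surface, if the arm or the gripper's body presses on something with over 40 N, if the wrist force passes 120 N, or if a joint passes its speed limit or range.

## Working session

There is one attempt and no reset: what is moved stays moved. The work goes in short steps, each a Python script; the robot and the scene stay as the last script left them, time stands still between calls to the robot, and variables do not carry over. Pictures are saved under pics/ and viewed, about 8 in all and at most 12, crops included, and the job is handed in when it is done.

```bash
mkdir -p pics; ls; python3 - <<'E'
from cell import *
import cv2,numpy as np
for c in ("scene","top"):
    f=grab_frame(c); cv2.imwrite(f"pics/{c}0.png",f["img"][:,:,::-1])
    print(c,f["fx"],f["fy"],f["cx"],f["cy"],np.round(f["cam_to_world"],4).tolist())
    for n in ("rod_grip","eyelet","button_top","push_rod","spy_plug","rod_stand","pilot_valve","rod_tip"):
        print(n,[(np.round(d["centre"]).tolist(),round(d["score"],2)) for d in tip_of(c,n)][:4])
s=get_state();print(s["clock"],s["position"],s["eef_rot"],s["contact_force"])
E
```

```text
pics
scene 368.66611254589037 368.66611254589037 318.3750328622869 199.31501673260595 [[0.7455, 0.4403, -0.5004, 0.9544], [0.6665, -0.4834, 0.5675, -0.5367], [0.008, -0.7566, -0.6538, 0.7518], [0.0, 0.0, 0.0, 1.0]]
rod_grip [([259.0, 237.0], 0.69)]
eyelet [([210.0, 213.0], 0.93), ([331.0, 142.0], 0.71), ([369.0, 160.0], 0.69)]
button_top [([329.0, 153.0], 0.56), ([212.0, 224.0], 0.48), ([369.0, 178.0], 0.42)]
push_rod [([262.0, 271.0], 0.63)]
spy_plug [([366.0, 175.0], 0.48)]
rod_stand []
pilot_valve [([364.0, 196.0], 0.76), ([330.0, 174.0], 0.68), ([218.0, 245.0], 0.65)]
rod_tip [([263.0, 272.0], 0.75), ([174.0, 316.0], 0.33)]
top 380.49655485911995 380.49655485911995 315.0574563777746 197.37477636870648 [[-0.0166, -0.9979, 0.0624, 0.4006], [-0.9997, 0.0156, -0.0165, 0.0121], [0.0155, -0.0626, -0.9979, 1.383], [0.0, 0.0, 0.0, 1.0]]
rod_grip [([373.0, 198.0], 0.63)]
eyelet [([246.0, 199.0], 0.64), ([381.0, 250.0], 0.58), ([242.0, 249.0], 0.57)]
button_top []
push_rod [([369.0, 201.0], 0.61), ([426.0, 170.0], 0.25)]
spy_plug [([393.0, 194.0], 0.63)]
rod_stand [([382.0, 194.0], 0.74)]
pilot_valve [([247.0, 246.0], 0.97), ([251.0, 199.0], 0.94), ([367.0, 203.0], 0.55)]
rod_tip [([368.0, 204.0], 0.65)]
0.9 [ 0.18901121 -0.51654619  0.20652499] [ 2.57493950e+00 -1.79965606e+00  6.18747947e-05] [0.23928577 1.05647337 0.79700939]
```

View pics/scene0.png

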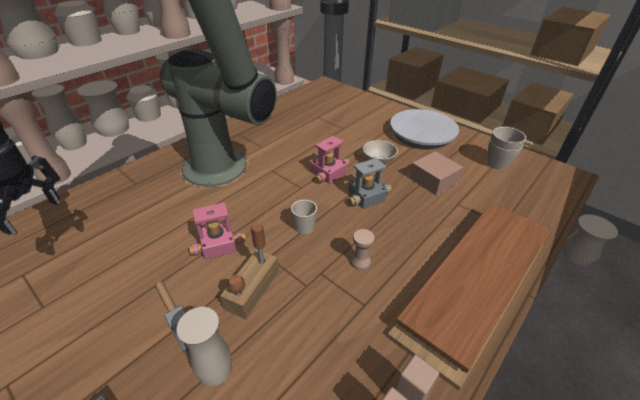

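View pics/top0.png

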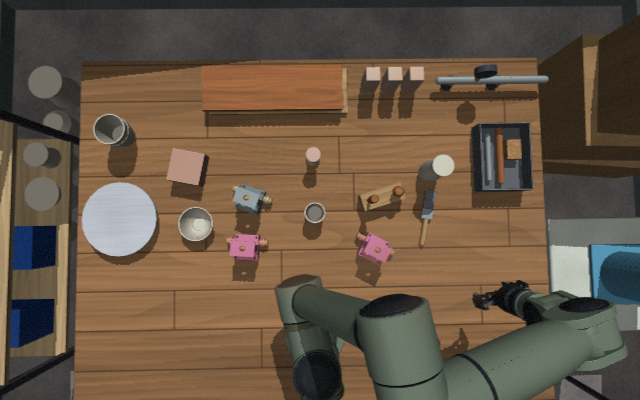

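```bash
cat > h.py <<'E'
from cell import *
import cv2,numpy as np
from scipy.optimize import least_squares
def proj(f,p):
    T=f["cam_to_world"]; c=(np.atleast_2d(p)-T[:3,3])@T[:3,:3]
    return np.c_[f["fx"]*c[:,0]/c[:,2]+f["cx"],f["fy"]*c[:,1]/c[:,2]+f["cy"]]
def plane(f,uv,z):
    T=f["cam_to_world"]; d=T[:3,:3]@[(uv[0]-f["cx"])/f["fx"],(uv[1]-f["cy"])/f["fy"],1]
    return T[:3,3]+d*(z-T[2,3])/d[2]
def tri(fs,uvs):
    r=least_squares(lambda p:np.concatenate([proj(f,p)[0]-u for f,u in zip(fs,uvs)]),[.45,0,.1]); return r.x,r.fun
def crop(f,c,w,h,s): # enlarged crop, centre c
    x,y=int(c[0]-w/2),int(c[1]-h/2); return cv2.resize(f["img"][y:y+h,x:x+w,::-1],None,fx=s,fy=s,interpolation=cv2.INTER_CUBIC)
E
python3 - <<'E'
from h import *
fs=grab_frame("scene");ft=grab_frame("top")
im=np.vstack([np.hstack([crop(fs,(255,260),80,60,5),crop(fs,(369,183),80,60,5)]),np.hstack([crop(ft,(382,196),80,60,5),crop(ft,(250,198),80,60,5)])])
cv2.imwrite("pics/crop.png",im)
for n,hs in (("rod_grip",.14),("eyelet",.12)):
    a=[d["centre"] for d in tip_of("scene",n)];b=[d["centre"] for d in tip_of("top",n)]
    for u in a: print(n,"scene",np.round(u,1),plane(fs,u,hs).round(4))
    for u in b: print(n,"top",np.round(u,1),plane(ft,u,hs).round(4))
    for u in a:
        for v in b:
            p,r=tri([fs,ft],[u,v])
            if abs(r).max()<4: print(" tri",p.round(4),r.round(1))
for c,f in (("scene",fs),("top",ft)):
  for n,h in (("push_rod",.09),("rod_stand",.03),("pilot_valve",.06),("spy_plug",.085),("prop",.05),("cup",.04),("vase",.085)):
    for d in silhouettes(c,n)[:3]:
        print(c,n,np.round(d["centre"],1),round(d["score"],2),plane(f,d["centre"],h).round(3),d["mask"].sum())
E
```

```text
rod_grip scene [257.1 238.6] [ 0.4742 -0.1998  0.14  ]
rod_grip scene [366.4 177.3] [0.5218 0.1512 0.14  ]
rod_grip top [374.6 196.7] [ 0.4775 -0.2038  0.14  ]
 tri [ 0.4776 -0.2025  0.1447] [-0.1  0.  -0.2 -0.1]
eyelet scene [209.4 210. ] [ 0.2946 -0.2045  0.12  ]
eyelet scene [304.5 228.1] [ 0.5166 -0.0896  0.12  ]
eyelet scene [368.9 162.8] [0.4712 0.2361 0.12  ]
eyelet scene [328.5 142.2] [0.3086 0.2416 0.12  ]
eyelet top [244.6 248.7] [0.3141 0.2258 0.12  ]
eyelet top [379.  250.5] [ 0.3003 -0.2172  0.12  ]
 tri [ 0.3037 -0.2117  0.1305] [-1.  -0.  -1.1 -0.8]
 tri [0.3173 0.2263 0.1305] [-1.   0.  -0.7 -0.7]
scene push_rod [258.3 235.7] 0.75 [ 0.43  -0.164  0.09 ] 353
scene rod_stand [254.  286.1] 0.9 [ 0.498 -0.245  0.03 ] 1810
scene pilot_valve [212.9 234.3] 0.95 [ 0.316 -0.222  0.06 ] 1933
scene pilot_valve [367.2 188.5] 0.76 [0.499 0.198 0.06 ] 1452
scene spy_plug [237.2 283.6] 0.71 [ 0.501 -0.287  0.085] 213
scene spy_plug [380.  151.6] 0.58 [0.434 0.355 0.085] 579
scene prop [361.7 247.8] 0.82 [0.623 0.006 0.05 ] 676
scene prop [366.4 186.7] 0.39 [0.486 0.214 0.05 ] 1464
scene cup [303.9 214.2] 0.92 [0.422 0.006 0.04 ] 703
scene cup [252.5 285.2] 0.23 [ 0.5   -0.249  0.04 ] 1953
scene vase [206.9 345. ] 0.63 [ 0.569 -0.415  0.085] 2917
top push_rod [372.4 197.6] 0.64 [ 0.478 -0.205  0.09 ] 58
top rod_stand [383.1 193.9] 0.56 [ 0.494 -0.254  0.03 ] 628
top pilot_valve [372.9 251.2] 0.92 [ 0.294 -0.207  0.06 ] 844
top pilot_valve [245.  245.4] 0.83 [0.321 0.235 0.06 ] 823
top pilot_valve [247.1 200.2] 0.56 [0.477 0.226 0.06 ] 766
top spy_plug [396.3 190.2] 0.43 [ 0.502 -0.289  0.085] 81
top prop [312.3 155.8] 0.77 [ 0.631 -0.003  0.05 ] 234
top cup [316.6 213.5] 0.7 [ 0.428 -0.015  0.04 ] 326
top vase [438.1 167.4] 0.56 [ 0.579 -0.436  0.085] 665
```

View pics/crop.png

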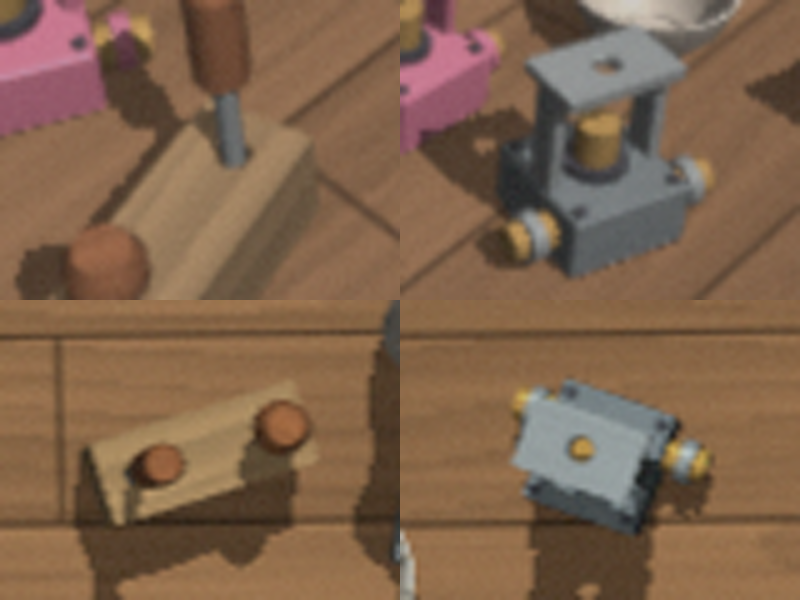

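The push rod is the slim tall grip at scene (258,238) / top (373,198). It could be confused with the stout plug at scene (237,284) / top (397,190). The target valve is the grey one at scene (369,183) / top (250,198), with its hole at scene (370,166) / top (246,197). The pink valves at scene (330,160) and (215,235) / top (245,247) and (375,248) are decoys. The crops confirm both choices.

```bash
cat >> h.py <<'E'
from scipy.spatial.transform import Rotation as Ro
def down(psi): return (Ro.from_euler("z",psi)*Ro.from_euler("x",np.pi)).as_rotvec()
E
python3 - <<'E'
from h import *
fs=grab_frame("scene");ft=grab_frame("top")
print("eyelet",plane(fs,(369.9,165.6),.12),plane(ft,(246,197.2),.12),tri([fs,ft],[(369.9,165.6),(246,197.2)]))
# wooden grip in top view by colour
hsv=cv2.cvtColor(ft["img"],cv2.COLOR_RGB2HSV)[172:215,360:412]
for u in ((374,198),(398,191)): print(ft["img"][u[1],u[0]])
psi=0.27
for ps in (psi,psi+np.pi,psi-np.pi):
    for p in ([.476,-.203,.22],[.476,-.203,.121],[.478,.226,.26]): 
        q=ik(p,down(ps)); print(ps,p,None if q is None else np.round(q,2))
E
```

```text
eyelet [0.48170366 0.22652882 0.12      ] [0.48376418 0.22035456 0.12      ] (array([0.48443549, 0.22036697, 0.12449785]), array([-0.32361455,  0.02212851, -0.23026858, -0.28848179]))
[145  91  60]
[158 104  67]
0.27 [0.476, -0.203, 0.22] [-0.55  0.26 -0.25  1.06 -0.    0.75]
0.27 [0.476, -0.203, 0.121] [-0.55  0.34 -0.4   0.82 -0.    0.75]
0.27 [0.478, 0.226, 0.26] [ 0.3   0.26 -0.15  1.16 -0.    1.6 ]
3.411592653589793 [0.476, -0.203, 0.22] [-0.55  0.26 -0.25  1.06  0.   -2.39]
3.411592653589793 [0.476, -0.203, 0.121] [-0.55  0.34 -0.4   0.82  0.   -2.39]
3.411592653589793 [0.478, 0.226, 0.26] [ 0.3   0.26 -0.15  1.16  0.   -1.54]
-2.871592653589793 [0.476, -0.203, 0.22] [-0.55  0.26 -0.25  1.06  0.   -2.39]
-2.871592653589793 [0.476, -0.203, 0.121] [-0.55  0.34 -0.4   0.82  0.   -2.39]
-2.871592653589793 [0.478, 0.226, 0.26] [ 0.3   0.26 -0.15  1.16  0.   -1.54]
```

```bash
python3 - <<'E'
from h import *
R=down(.27)
movep([.476,-.203,.24],R)
move_l([.476,-.203,.121],.12)
s=get_state();print(s["clock"],s["position"],s["contact_force"])
grab(60); s=get_state();print(s["clock"],s["position"],s["contact_force"],s["finger_gap"])
fs=grab_frame("scene");ft=grab_frame("top")
cv2.imwrite("pics/grasp.png",np.hstack([crop(fs,(258,240),100,100,4),crop(ft,(380,196),100,100,4)]))
E
```

```text
4.7167 [ 0.47651102 -0.20339429  0.12165801] [ 0.39505284 -0.05296568 -0.41824705]
5.2917 [ 0.47604342 -0.20328572  0.12147475] [-1.15529791 -0.66269381  4.00018057] 0.3067937046996549
```

View pics/grasp.png

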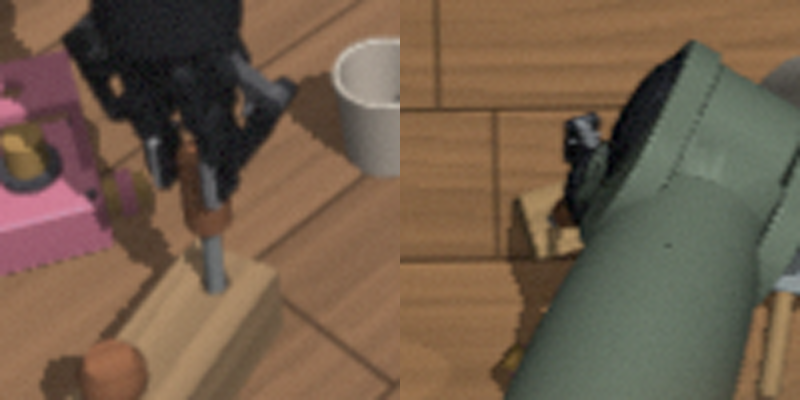

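```bash
python3 - <<'E'
from h import *
R=down(.27)
p=get_state()["position"]
move_l([p[0],p[1],.265],.1)
print(get_state()["contact_force"],get_state()["finger_gap"])
move_l([.481,.223,.265],.2)
s=get_state();print(s["clock"],s["position"],s["eef_rot"])
sleep(.3)
fs=grab_frame("scene")
for n in ("rod_tip","eyelet","rod_grip"): print(n,[(np.round(d["centre"],1).tolist(),round(d["score"],2)) for d in tip_of("scene",n)])
print(proj(fs,[[.481,.223,.1535],[.481,.223,.12]]))
cv2.imwrite("pics/hover.png",crop(fs,(370,160),100,75,8)) 
E
```

```text
[ 0.38321406 -0.024346   -2.2241425 ] 0.3013037618933219
9.2667 [0.48108256 0.22234173 0.26501511] [ 3.11297241e+00  4.21201991e-01 -1.18944655e-04]
rod_tip []
eyelet [([370.9, 163.3], 0.96), ([210.1, 210.1], 0.96), ([329.2, 143.0], 0.8)]
rod_grip [([366.8, 154.1], 0.18)]
[[370.13742886 156.51447725]
 [368.99781065 166.0245725 ]]
```

View pics/hover.png

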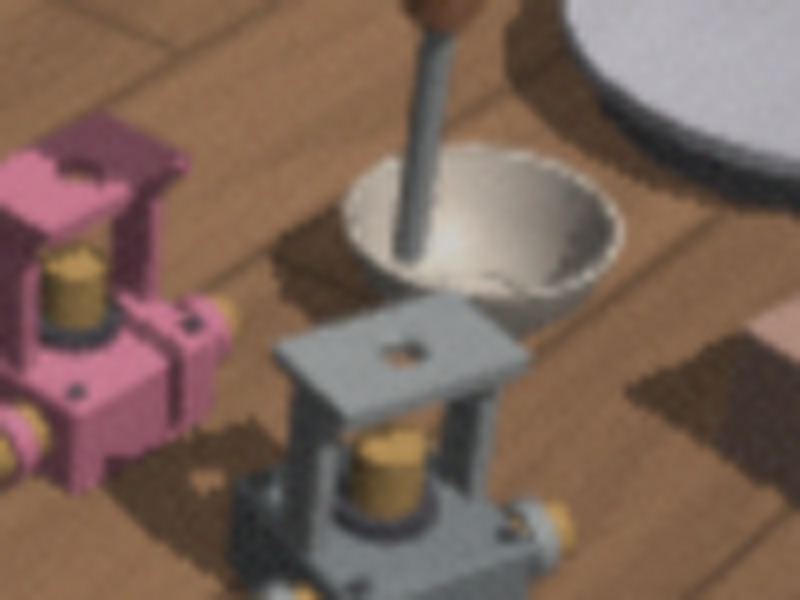

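```bash
cat >> h.py <<'E'
def overlay(f,c,w,h,s,circs):
    im=crop(f,c,w,h,s); o=np.array([int(c[0]-w/2),int(c[1]-h/2)])
    t=np.linspace(0,2*np.pi,40)
    for x,y,z,r,col in circs:
        q=(proj(f,np.c_[x+r*np.cos(t),y+r*np.sin(t),z+0*t])-o+.5)*s-.5
        cv2.polylines(im,[np.round(q*8).astype(np.int32)],True,col,1,cv2.LINE_AA,3)
    return im
def rod(x,y,z,col=(0,255,255)): return [(x,y,z,.004,col),(x,y,z+.05,.006,col),(x,y,z+.1,.014,col),(x,y,z+.16,.014,col)]
E
python3 - <<'E'
from h import *
fs=grab_frame("scene");ft=grab_frame("top")
p=get_state()["position"]; z=p[2]-.1115
c=rod(p[0],p[1],z)+[(.4817,.2265,.12,.0085,(0,0,255)),(.4838,.2204,.12,.0085,(255,0,255))]
a=overlay(fs,(370,145),80,100,6,c); b=overlay(ft,(246,198),50,100,6,c)
cv2.imwrite("pics/ov.png",np.hstack([a,b])[:600])
E
```

```text
(no output)
```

View pics/ov.png

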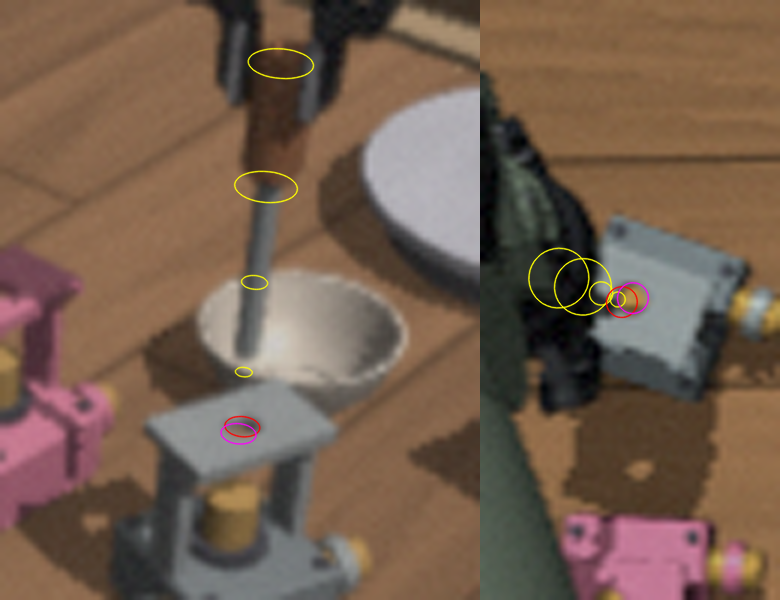

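```bash
python3 - <<'E'
from h import *
fs=grab_frame("scene");ft=grab_frame("top")
p=get_state()["position"]; z=p[2]-.1115
now=crop(ft,(244,200),24,24,16)
f0=dict(fs,img=cv2.imread("pics/scene0.png")[:,:,::-1]);t0=dict(ft,img=cv2.imread("pics/top0.png")[:,:,::-1])
c=rod(.476,-.2033,.010)
a=overlay(f0,(258,245),40,60,9,c); b=overlay(t0,(376,198),42,24,9,c)
im=np.zeros((600,800,3),np.uint8); im[:540,:360]=a; im[:216,370:748]=b; im[216:600,370:754]=now
cv2.imwrite("pics/ov2.png",im)
E
```

```text
(no output)
```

View pics/ov2.png

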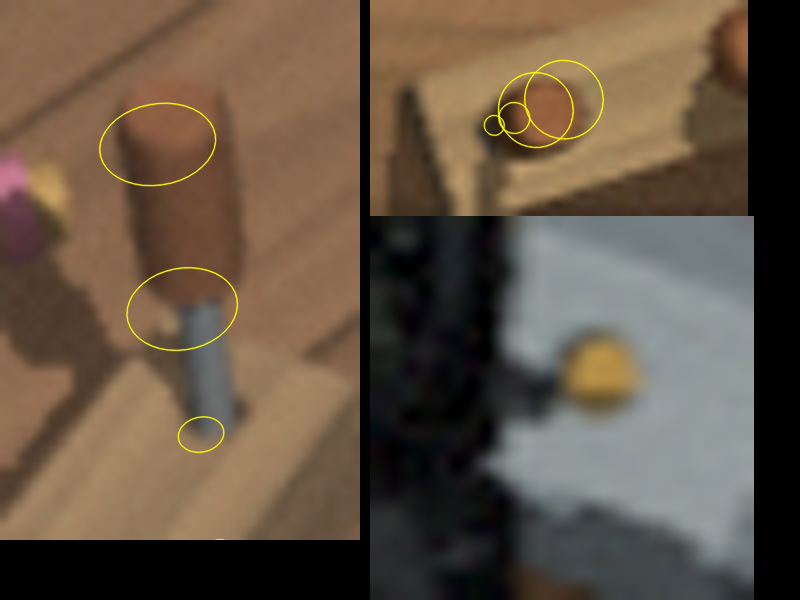

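```bash
python3 - <<'E'
from h import *
fs=grab_frame("scene");ft=grab_frame("top")
t=tri([fs,ft],[(370.6,153.7),(242.3,198.4)]);h=tri([fs,ft],[(370.3,165.7),(245.9,197.3)])
print(t,h,t[0]-h[0])
print(plane(fs,(370.6,153.7),.1535),plane(fs,(370.3,165.7),.12),plane(ft,(242.3,198.4),.1535),plane(ft,(245.9,197.3),.12))
E
```

```text
(array([0.47833912, 0.22627943, 0.16026125]), array([-0.31332352,  0.02166098, -0.2192885 , -0.27633688])) (array([0.48469204, 0.22123543, 0.12376151]), array([-0.50200073,  0.03437921, -0.35696455, -0.44757214])) [-0.00635292  0.00504399  0.03649974]
[0.47350475 0.23570781 0.1535    ] [0.48286763 0.22691257 0.12      ] [0.47786403 0.22676198 0.1535    ] [0.48343697 0.22068708 0.12      ]
```

```bash
python3 - <<'E'
from h import *
move_l([.481+.007,.2225-.006,.265],.05)
move_l([.488,.2165,.241],.05,until_force=4)
s=get_state();print(s["clock"],s["position"],s["contact_force"])
sleep(.2)
fs=grab_frame("scene");ft=grab_frame("top")
im=np.hstack([crop(fs,(370,163),36,50,11),crop(ft,(246,197),36,50,11)]); cv2.imwrite("pics/near.png",im)
E
```

```text
11.0417 [0.48791849 0.21652765 0.24088422] [ 0.85519727 -1.01877994 -1.52003023]
```

View pics/near.png

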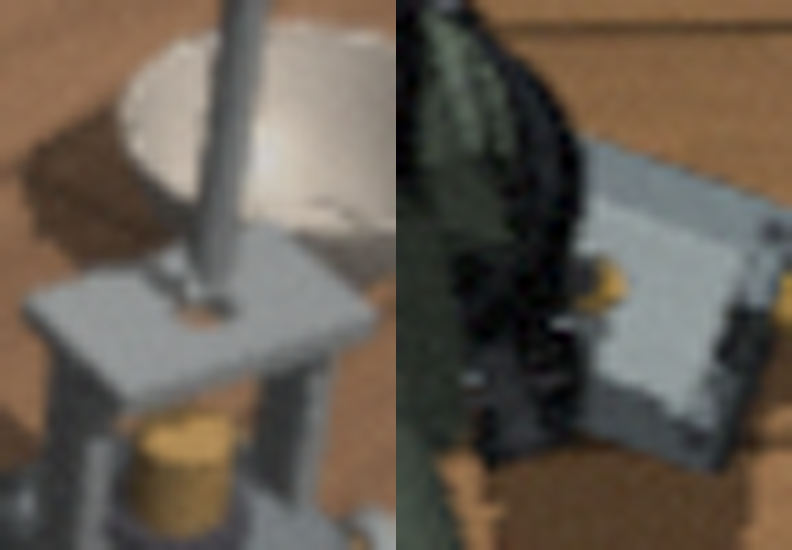

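```bash
python3 - <<'E'
from h import *
move_l([.4857,.2144,.241],.03)
sleep(.2)
fs=grab_frame("scene");ft=grab_frame("top")
cv2.imwrite("pics/near2.png",np.hstack([crop(fs,(370,163),36,50,11),crop(ft,(246,197),36,50,11)]))
hit=move_l([.4857,.2144,.205],.03,until_force=4)
s=get_state();print(hit,s["clock"],s["position"],s["contact_force"],s["wrist_torque"],s["finger_gap"])
E
```

```text
False 13.2417 [0.48586817 0.21445235 0.20523972] [ 0.06164915 -0.17253192 -1.67724597] [-0.04133436 -0.00920594 -0.00197249] 0.30423436755146727
```

```bash
python3 - <<'E'
from h import *
hit=move_l([.4857,.2144,.180],.015,until_force=1.5)
s=get_state();print(hit,s["clock"],s["position"],s["contact_force"],s["wrist_torque"],s["finger_gap"])
fs=grab_frame("scene")
print([(np.round(d["centre"],1).tolist(),round(d["score"],2)) for d in tip_of("scene","button_top")])
cv2.imwrite("pics/touch.png",crop(fs,(369,160),80,75,8))
E
```

```text
True 14.2917 [0.48539975 0.21429823 0.18844388] [-0.09945856  0.34201236  1.16888374] [ 0.13699815 -0.26257761 -0.01980998] 0.30148403103170746
[([213.0, 222.5], 0.71), ([331.2, 153.8], 0.42), ([367.9, 173.7], 0.4)]
```

View pics/touch.png

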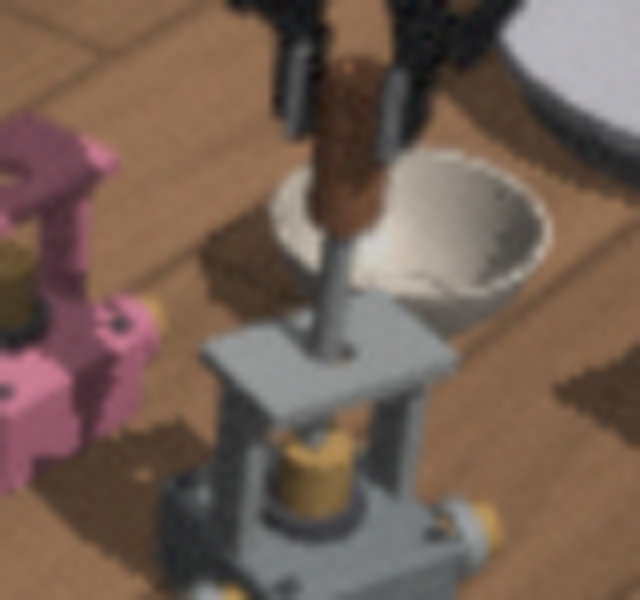

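```bash
python3 - <<'E'
from h import *
for z in (.1825,.1770):
    move_l([.4857,.2144,z],.015); sleep(.5)
    s=get_state();print(s["clock"],s["position"],s["contact_force"],s["wrist_torque"],s["finger_gap"])
fs=grab_frame("scene")
cv2.imwrite("pics/press.png",crop(fs,(369,160),80,75,8))
E
```

```text
15.4167 [0.48575181 0.21443448 0.18255574] [ 0.14847656 -0.16449287  3.84706927] [ 0.03429376 -0.07283625 -0.01088621] 0.30015620192646575
16.4333 [0.48578545 0.21445589 0.17706172] [-0.59461686 -1.0179187   6.4893531 ] [-0.01328918  0.05492745 -0.00867189] 0.3021954963636194
```

View pics/press.png

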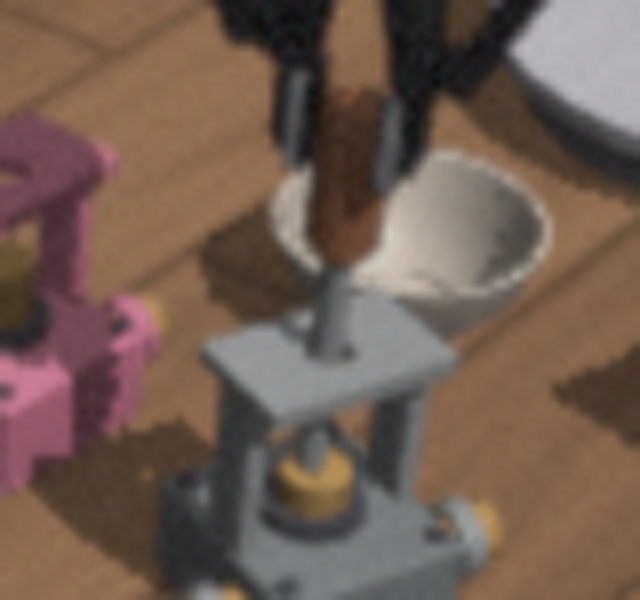

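```bash
python3 - <<'E'
from h import *
sleep(.7); s=get_state(); print(s["clock"],s["position"],s["contact_force"],s["finger_gap"]); print(sign_off())
E
```

```text
17.1833 [0.48581394 0.21444233 0.17710664] [-0.03458305 -0.67482652  6.43570717] 0.30062090078197695
the job is handed in; nothing more can be done
None
```

The rod is through the hole in the grey valve's bridge and holding the button down about 12 mm. I handed the job in at about 17 s with the rod still gripped, and no verdict was reported.

- **Depth by height:** by the tool height relative to the stand, the button is pressed about 12.4 mm. Measured from where the rod first touched the button, it is about 11.4 mm.
- **Depth by force:** the spring pushes back with about 8.1 N after allowing for the rod's weight, which matches 12 mm.
- **Steady:** force, height and grip opening stayed practically constant over the last 0.7 s. The final picture showed the rod upright in the hole and the button partly down.
- **What disagreed:** my camera estimate of the rod's position in the stand was several mm off, so the rod sat off-centre in the pads. I corrected this from pictures above the bridge, and the rod went through the hole with no contact force.
- **Not checked:** I took no final picture of the plug and the other ware. I saw no sign that anything touched them.

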